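# Press a snap cap home on the bench capping press

### The arm

A 6-joint arm with a two-finger parallel gripper is mounted at the origin on a cart in front of the work surface, level with it; the furniture and walls round the work are solid. World frame = base frame: x ahead of the robot, y to its left, z up, the work surface at z = 0. Lengths are in m, angles in degrees, forces in N, time in s.
With the tool pointing down it reaches from about 0.4 to 0.825 m from the base axis. Payload 7 kg.
Tool frame: the origin (TCP) lies at the very end of the fingers, on their centre line; the grasp point (between the pads) lies hold_point_z behind it (hold_point_z is the distance from the TCP to the grasp point, in m); z points along the fingers, y is the direction in which the jaws open and shut (so a half turn about z gives the same grasp; the last joint's range is limited). The gripper opens to 88 mm and grips with 3 to 60 N. Pads are 19 mm wide; open, the fingers measure 130 mm over their backs; the gripper's body (78 mm by 193 mm) begins 47 mm behind the grasp point.
Start: joints at [81.079, 20.546, 0.682, 0, -70.136, -16.507], TCP at [0.29, 0.61, 0.227] pointing down, gripper open.
Joint ranges: [-176.03, 176.03], [-82.01, 121.73], [-58.28, 71.71], [-173.87, 95.51], [-174.79, -0.11], [-173.66, 173.66]. Speed limits (degrees/s): [136.94, 136.94, 172.46, 180, 180, 180].

### API

Orientations are given as [roll, pitch, yaw] about the fixed x, y, z axes, in that order (R = Rz(yaw) Ry(pitch) Rx(roll)).
In Python, from plant import get_obs, snapshot, close_job, hold_point_z gives the robot as it stands. The module is installed in compiled form; this text tells all that it offers.
- The arm moves only by the tool jog_arm, never from a script. Its argument "commands" is a list of rows, each a list of 4 numbers: the shift along the world's x, y, z in mm, then the turn about the world's z in degrees. In form: [[x, y, z, turn], ...]. A call has exactly 10 rows; each row shifts and turns the commanded pose from where the row before left it; what a row does not reach is not made up. A row lasts 1/12 s, in which the tool goes at most 41.7 mm and 7.16 degrees, less where a joint would pass 70% of its speed; a pose out of reach is approached as far as the arm can. A call is refused whole if a number of a shift passes 41.7 or a number of a turn 7.16, either way. A call with a gripper value outside its range is refused whole. "fingers" is the finger opening in mm, from 0 to 87.6, set as the call begins (left out, the last holds). The fingers move at their own pace and stop on an object; the grip force is fixed at half the most. Time passes only in rows, so rows that do not move let the fingers close, or fill a call up. It gives the time, the measured TCP pose, the force and the opening at its end, in the units of the state.
- get_obs(): the state, without advancing time (a new reading comes with each control period).
- snapshot(name): name is "scene" or "top" or "wrist"; returns a dict with "image" (480x640x3 uint8, red, green, blue), "fov_y" (degrees; the focal length in pixels is half the picture's height over the tangent of half this angle, whatever the lens; pixels are square), "cx", "cy" (the principal point, pixels), "dist_coeffs" ([k1, k2, p1, p2, k3] as OpenCV has them; the pictures are not rectified), "rvec" (rotation vector, rad) and "tvec" (3), from world to camera coordinates, as OpenCV has them; the wrist camera has in their place "mount" (4x4, takes a point from camera to tool coordinates, whose origin is the TCP and whose axes are the flange's). Camera axes: x right, y down, z forward; pixel columns grow to the right and rows downward; lengths in m; the calibration is good to about 2 mm. A picture is of the moment at which its call begins: read the wrist's pose just before it. There is no depth.
- close_job(): hands the job in, once; it reports no verdict.
The state is a dict: "clock": time; "joint_pos": joint angles; "qvel": joint speeds; "tau": joint torques, N m; "tool_pos": TCP position; "orientation": TCP orientation; "force": force on the tool from outside, world axes, zero at the start; "moment": the same for the moment, N m; "opening": finger opening in m.
Only numpy, scipy, OpenCV 4.12 (cv2) and the standard library are available. Lean on these libraries where they do the work, as an engineer would, in place of code of your own. Each camera call takes 0.05 s, during which the arm holds its last target.

### The job

Cap the glass vial that stands in the small capping press: turn the press's black lock handle to its free position, then press the treadle down until it comes up firm against its stop and the cap is fully home on the vial. Feel for that stop and do not force it, the vial is glass; ease the treadle back up rather than letting it fly, then turn the lock handle back to its locked position. Leave the vial standing in its nest and the things beside the press where they are.

Things in the scene. Friction and masses are not known exactly. Their poses are not given: they have to be found in the camera images.
- press: Fixed capping press. Origin on the bench under the vial's nest; x from treadle (front, -x) to back, y left. Base x -170 to +95, y +-68 mm; two posts at y +-60 and the head between them fill x -18 to +18 mm, up to 245 mm high; nest on a table 88 mm up. Treadle reaches forward to x -160. Lock handle on an ear at the left front, x -75, y +112 mm.
- treadle_pad (a point): Centre of the ribbed black rubber top of the treadle, the pedal at the front of the press: 80 mm (press x) by 76 mm (y). It moves with the treadle; at rest 94 mm above the bench at press x -113 mm. The hinge runs along press y at x +75, z 52 mm, so the point sinks on an arc of 190 mm radius, at most 55 mm.
- treadle (a joint): Treadle angle, rad: 0 = up (spring), grows when pressed, 0.29 at most. Takes 2 to 8 N on the tread while free, 6 to 12 N while pushing the cap on, then is solid. The die over the cap is screwed up or down for each batch: the solid stop lies at 0.10 to 0.28 (20 to 53 mm at the tread). Locked, a steel tongue under the treadle stops it within 0.03.
- lock_grip (a point): On the vertical axis of the black lock handle, 105 mm above the bench, in its grip bar: 60 mm long (point y), 14 mm wide (point x), top at 115 mm, over a round disc 48 mm across with top at 88 mm. The bar's longer end (36 mm from the axis, white line, -y of the point) points as the steel tongue 50 mm below it does.
- lock (a joint): Lock handle angle, rad: 0 = locked (bar along press y, longer end and tongue towards the treadle), 1.571 = free (bar along press x, longer end to the front). Grows as the handle turns clockwise seen from above. A spring detent drives it to the nearer end; about 0.2 N m carries it over the middle.
- crosshead: The aluminium crosshead that slides on the two guide posts and carries the white plastic die over the vial; two tie rods link it to the treadle, so it comes down 0.075 m per rad of treadle. Its origin is on the bench under the nest when the treadle is up.
- vial: Amber glass vial standing upright in its nest on the press table: body 22.4 mm across, 46 mm tall without the cap; origin at the centre of its underside. It stays there all the time.
- cap (a joint): How far the bare aluminium-coloured snap cap (21.6 mm across, 8 mm tall) has been pushed down the vial's neck, m: 0 = set on loosely, 5 mm high, 0.005 = fully home.
- beaker: Small clear glass beaker, 53 mm across, 58 mm tall, standing loose to the right of the press; leave it alone. Origin at the centre of its underside.
- dish: Clear petri dish, 61 mm across, 15 mm tall, lying loose to the right of the treadle; leave it alone. Origin at the centre of its underside.

How it is judged:
By the outcome, as a careful person would: the job done as asked, in the order asked, and still so for the second after the job is handed in, with the robot touching nothing.
It also fails if it takes over 70 s, if anything falls off the work surface, if the arm or the gripper's body presses on something with over 40 N, if the wrist force passes 120 N, or if a joint passes its speed limit or range.

## Working session

There is one attempt and no reset: what is moved stays moved. The work goes in short steps, Python scripts to look and compute and a tool call to move; the robot and the scene stay as the last step left them, time stands still between calls to the robot, and variables do not carry over. Pictures are saved under pics/ and viewed, and the job is handed in when it is done.

Besides the shell and the picture viewer there is one more tool, called after ">>>" as name(argument=value, ...) on one line, values as JSON. jog_arm: Moves the arm, as the interface text tells. Its arguments: {"type":"object","properties":{"commands":{"type":"array","items":{"type":"array","items":{"type":"number"}}},"fingers":{"type":"number"}},"required":["commands"]}

```bash
mkdir -p pics; cat > h.py <<'E'
import numpy as np, cv2, json
from plant import get_obs, snapshot, close_job, hold_point_z
def snap(n,f):
    o=get_obs(); s=snapshot(n); cv2.imwrite('pics/'+f+'.png',cv2.cvtColor(s['image'],cv2.COLOR_RGB2BGR))
    np.save('pics/'+f+'.npy',{'o':o,'s':s},allow_pickle=True); return o,s
def K(s):
    f=240/np.tan(np.radians(s['fov_y'])/2); return np.array([[f,0,s['cx']],[0,f,s['cy']],[0,0,1.]])
def load(f):
    d=np.load('pics/'+f+'.npy',allow_pickle=True).item(); return d['o'],d['s']
def cam(o,s):
    from scipy.spatial.transform import Rotation as Rn
    if 'mount' in s and s['mount'] is not None:
        T=np.eye(4);T[:3,:3]=Rn.from_euler('xyz',o['orientation'],degrees=True).as_matrix();T[:3,3]=o['tool_pos']
        M=T@np.array(s['mount']); return M[:3,:3],M[:3,3]
    R=cv2.Rodrigues(np.array(s['rvec'],float))[0]; return R.T,-R.T@np.array(s['tvec'],float).ravel()
def plane(o,s,px,z):
    R,c=cam(o,s); u=cv2.undistortPoints(np.array(px,float).reshape(-1,1,2),K(s),np.array(s['dist_coeffs'],float)).reshape(-1,2)
    d=np.c_[u,np.ones(len(u))]@R.T; return c+d*((z-c[2])/d[:,2])[:,None]
def proj(o,s,P):
    R,c=cam(o,s); return cv2.projectPoints(np.array(P,float).reshape(-1,1,3),cv2.Rodrigues(R.T)[0],-R.T@c,K(s),np.array(s['dist_coeffs'],float))[0].reshape(-1,2)
E
python3 - <<'E'
from h import *
print(get_obs(),hold_point_z)
for n in('scene','top','wrist'):
    o,s=snap(n,n+'0'); print(n,{k:v for k,v in s.items() if k!='image'})
E
```

```text
{'clock': 0.0, 'joint_pos': array([ 8.10791562e+01,  2.05896590e+01,  6.30362258e-01, -2.03027261e-02,
       -7.01352503e+01, -1.65083983e+01]), 'qvel': array([ 0.009413  ,  0.04127276,  0.00299753, -0.0057831 ,  0.07296948,
        0.03491701]), 'tau': array([-2.02747979e-03, -5.82716238e+01,  2.93054706e+01,  6.99694276e+00,
        6.95110793e-03, -1.55839580e-04]), 'tool_pos': array([0.28963491, 0.60912799, 0.22561625]), 'orientation': array([ 1.79903927e+02, -8.56979913e-03, -2.54361496e+01]), 'force': array([-0.55255144,  0.36030877,  0.02228385]), 'moment': array([-0.04830637,  0.00233365, -0.01810678]), 'opening': 0.08723095960869182} 0.0188
scene {'fov_y': 45.26554691610227, 'cx': 317.0342002050621, 'cy': 237.11595128049547, 'dist_coeffs': array([-0.07015231,  0.        ,  0.        ,  0.        ,  0.        ]), 'rvec': array([ 1.13647765, -2.36923878,  0.98477826]), 'tvec': array([0.21451831, 0.44512173, 0.54020563])}
top {'fov_y': 49.86484318345568, 'cx': 332.6592139840357, 'cy': 239.10464068580862, 'dist_coeffs': array([0.01443689, 0.        , 0.        , 0.        , 0.        ]), 'rvec': array([ 2.16119784, -2.19542831,  0.07979836]), 'tvec': array([-0.16423809,  0.57213188,  0.91505444])}
wrist {'fov_y': 61.1401814050927, 'cx': 321.3905137196433, 'cy': 240.00160819639456, 'dist_coeffs': array([-0.04498403,  0.        ,  0.        ,  0.        ,  0.        ]), 'mount': array([[ 1.56268694e-04, -9.55316277e-01, -2.95585498e-01,
         8.03586105e-02],
       [ 9.99999986e-01,  1.69142328e-04, -1.79837217e-05,
        -1.73317538e-03],
       [ 6.71761613e-05, -2.95585491e-01,  9.55316289e-01,
        -1.58408362e-01],
       [ 0.00000000e+00,  0.00000000e+00,  0.00000000e+00,
         1.00000000e+00]])}
```

View pics/scene0.png

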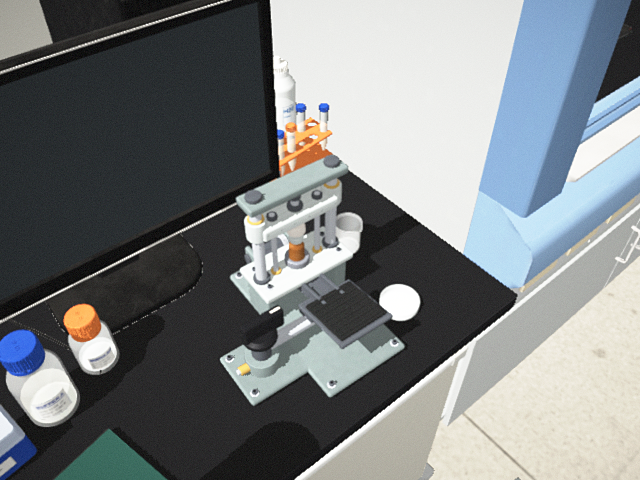

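View pics/top0.png

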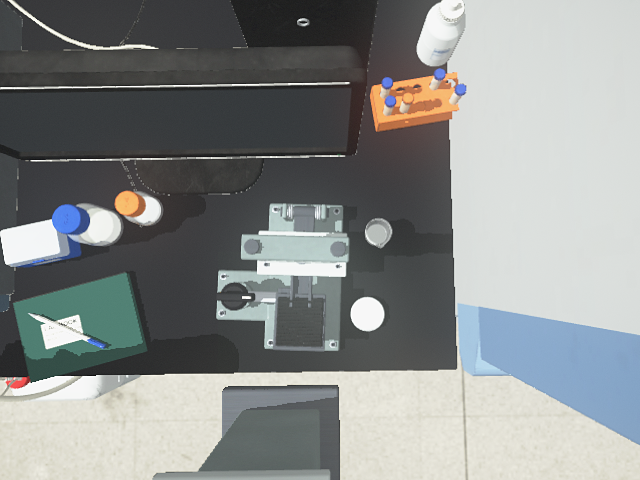

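View pics/wrist0.png

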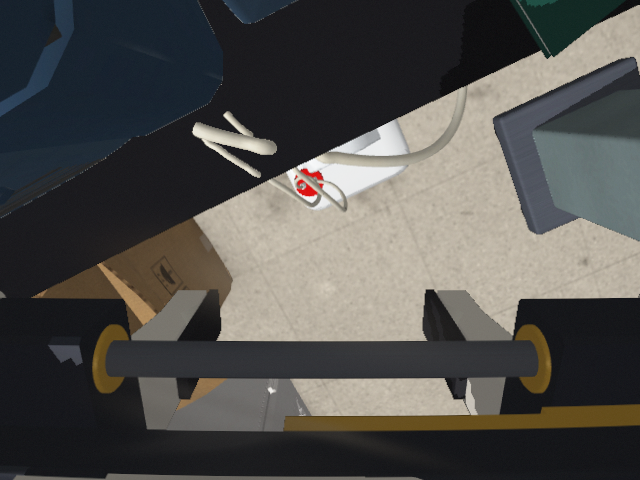

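The scene and top views show the press upright near top pixel (300,280). The lock handle is at (236,296) with its bar towards the treadle at (300,325). The beaker is at (378,232) and the dish at (367,314). I'll zoom in to measure.

```bash
python3 - <<'E'
from h import *
im=cv2.imread('pics/top0.png')[190:365,205:400]; cv2.imwrite('pics/t0z.png',cv2.resize(im,None,fx=4,fy=3.4,interpolation=cv2.INTER_CUBIC)[:600] if 0 else cv2.resize(im,None,fx=3.4,fy=3.4,interpolation=cv2.INTER_CUBIC))
im=cv2.imread('pics/scene0.png')[220:410,210:430]; cv2.imwrite('pics/s0z.png',cv2.resize(im,None,fx=3,fy=3,interpolation=cv2.INTER_CUBIC))
o,s=load('top0')
print(plane(o,s,[(300,325)],.094),plane(o,s,[(236,296)],.115),cam(o,s)[1],cam(*load('scene0'))[1])
E
```

```text
[[ 0.42219056 -0.11737497  0.094     ]] [[ 0.47210564 -0.01555745  0.115     ]] [ 0.49553448 -0.17798396  0.95624315] [0.07925964 0.20998192 0.6968494 ]
```

View pics/t0z.png

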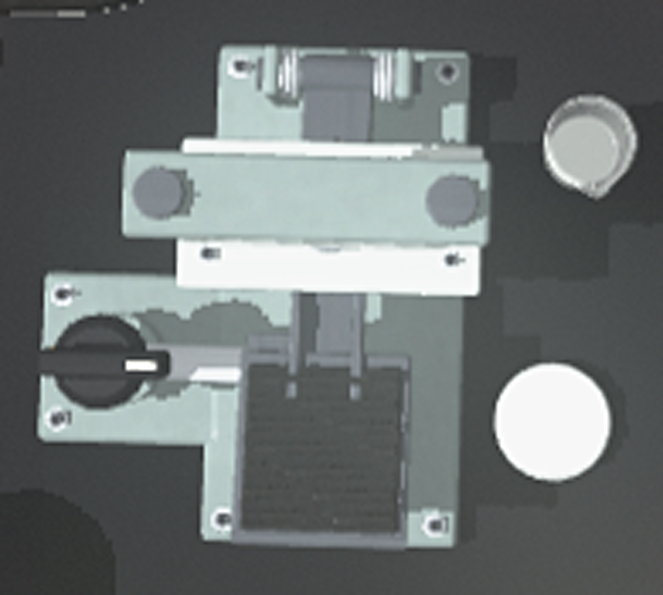

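View pics/s0z.png

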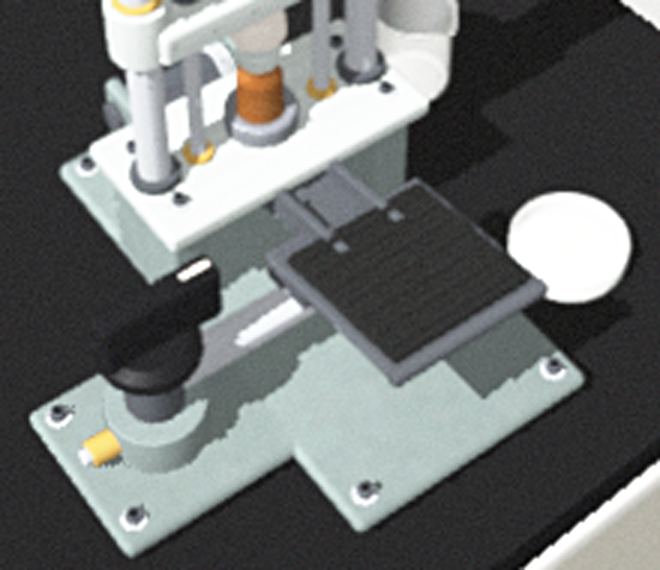

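```bash
python3 - <<'E'
from h import *
o,s=load('top0')
Z=lambda l:[(205+(a-1)/3.4,190+(b-1)/3.4) for a,b in l]
b=plane(o,s,Z([(203,543),(455,546),(470,52),(220,47)]),.010); print('base',b.round(4),[np.linalg.norm(b[i]-b[i-1]) for i in range(4)])
print('base c',b.mean(0))
p=plane(o,s,Z([(243,362),(407,366),(403,537),(238,532)]),.094); print('pad',p.round(4),p.mean(0),[np.linalg.norm(p[i]-p[i-1]) for i in range(4)])
print('disc',plane(o,s,Z([(101,362),(53,362),(149,362),(101,315),(101,409)]),.088).round(4))
print('bar',plane(o,s,Z([(40,363),(170,363)]),.115).round(4), plane(o,s,Z([(60,351),(165,351),(60,376),(165,376)]),.115).round(4))
for a,c in (((203,543),(220,47)),((455,546),(470,52))):
  q=plane(o,s,Z([a,c]),.01); d=q[1]-q[0]; print('yaw',np.degrees(np.arctan2(d[1],d[0])))
q=plane(o,s,Z([(203,543),(455,546)]),.01); d=q[0]-q[1]; print('yaw y',np.degrees(np.arctan2(-d[0],d[1])))
q=plane(o,s,Z([(160,193),(453,200)]),.25); d=q[0]-q[1]; print('posts',q,np.degrees(np.arctan2(-d[0],d[1])))
# scene check
o,s=load('scene0'); print(proj(o,s,[[*p.mean(0)[:2],.094]]))
Y=lambda l:[(210+(a-1)/3,220+(b-1)/3) for a,b in l]
p=plane(o,s,Y([(415,182),(543,282),(400,372),(277,262)]),.094);print('scene pad slab',p.round(4),p.mean(0))
p=plane(o,s,Y([(32,418),(133,555),(290,455),(360,528),(583,380)]),.01);print('scene base',p.round(4))
E
```

```text
base [[ 0.3724 -0.0467  0.01  ]
 [ 0.3688 -0.1806  0.01  ]
 [ 0.6333 -0.1931  0.01  ]
 [ 0.6383 -0.0572  0.01  ]] [np.float64(0.2661290693501547), np.float64(0.13400245345747677), np.float64(0.26483750926842226), np.float64(0.1360145107513637)]
base c [ 0.50320529 -0.11940807  0.01      ]
pad [[ 0.4702 -0.0783  0.094 ]
 [ 0.467  -0.1584  0.094 ]
 [ 0.3847 -0.1553  0.094 ]
 [ 0.3883 -0.0753  0.094 ]] [ 0.42754838 -0.11681643  0.094     ] [np.float64(0.08192689120371832), np.float64(0.08017338444161173), np.float64(0.08234253510497634), np.float64(0.08003310977317762)]
disc [[ 0.4711 -0.0077  0.088 ]
 [ 0.4715  0.0159  0.088 ]
 [ 0.4707 -0.0313  0.088 ]
 [ 0.4941 -0.0077  0.088 ]
 [ 0.4482 -0.0077  0.088 ]]
bar [[ 0.4719  0.0161  0.115 ]
 [ 0.4709 -0.0459  0.115 ]] [[ 0.4774  0.0066  0.115 ]
 [ 0.4766 -0.0435  0.115 ]
 [ 0.4655  0.0066  0.115 ]
 [ 0.4647 -0.0435  0.115 ]]
yaw -2.2651076736707503
yaw -2.7026503549323513
yaw y -1.5304390517288669
posts [[ 0.54307573 -0.06327378  0.25      ]
 [ 0.5383698  -0.18140944  0.25      ]] -2.2811725631879787
[[345.79057424 306.47191459]]
scene pad slab [[ 0.4604 -0.1491  0.094 ]
 [ 0.3815 -0.1549  0.094 ]
 [ 0.3848 -0.0755  0.094 ]
 [ 0.4632 -0.071   0.094 ]] [ 0.42246782 -0.1126032   0.094     ]
scene base [[ 0.5151  0.0358  0.01  ]
 [ 0.4271  0.0389  0.01  ]
 [ 0.4242 -0.0462  0.01  ]
 [ 0.3752 -0.0473  0.01  ]
 [ 0.3692 -0.1799  0.01  ]]
```

Measurements agree with the given sizes: press yaw is about -2.3°, the origin is near (0.541, -0.122), the lock axis is near (0.471, -0.007), and the pad centre is near (0.428, -0.117). Gripping the handle and turning it would swing the gripper body into the head. I'll push the short bar end backwards with closed fingers instead, with tool yaw near -182° so the camera faces away from the head.

>>> jog_arm(commands=[[7.4,-28.8,0,-7.1],[7.4,-28.8,0,-7.1],[7.4,-28.8,0,-7.1],[7.4,-28.8,0,-7.1],[7.4,-28.8,0,-7.1],[7.4,-28.8,0,-7.1],[7.4,-28.8,0,-7.1],[7.4,-28.8,0,-7.1],[7.4,-28.8,0,-7.1],[7.4,-28.8,0,-7.1]], fingers=0)

```text
clock: 0.98
tool_pos: [0.3638, 0.32, 0.2265]
orientation: [180.0, 0.0, -96.8]
force: [1.2, -1.1, 0.8]
opening: 0.0266
```

>>> jog_arm(commands=[[7.4,-28.8,0,-7.1],[7.4,-28.8,0,-7.1],[7.4,-28.8,0,-7.1],[7.4,-28.8,0,-7.1],[7.4,-28.8,0,-7.1],[7.4,-28.8,0,-7.1],[7.4,-28.8,0,-7.1],[7.4,-28.8,0,-7.1],[7.4,-28.8,0,-7.1],[7.4,-28.8,0,-7.1]])

```text
clock: 1.82
tool_pos: [0.4378, 0.0321, 0.2267]
orientation: [180.0, 0.0, -167.8]
force: [0.8, -1.0, -0.6]
opening: 0.0002
```

>>> jog_arm(commands=[[0,0,-6,-5],[0,0,-6,-5],[0,0,-6,-5],[0,0,-6,0],[0,0,-6,0],[0,0,-6,0],[0,0,-6,0],[0,0,-6,0],[0,0,-6,0],[0,0,0,0]])

```text
clock: 2.65
tool_pos: [0.4371, 0.0335, 0.1712]
orientation: [-180.0, -0.1, 177.6]
force: [-0.7, 0.2, 0.7]
opening: 0.0007
```

```bash
python3 - <<'E'
from h import *
print(get_obs())
o,s=snap('top','t1'); print(proj(o,s,[o['tool_pos']]))
im=cv2.imread('pics/t1.png')[190:365,205:400]; cv2.imwrite('pics/t1z.png',cv2.resize(im,None,fx=3.4,fy=3.4,interpolation=cv2.INTER_CUBIC))
o,s=snap('scene','s1'); print(proj(o,s,[o['tool_pos']]))
im=cv2.imread('pics/s1.png')[190:410,180:430]; cv2.imwrite('pics/s1z.png',cv2.resize(im,None,fx=2.7,fy=2.7,interpolation=cv2.INTER_CUBIC))
snap('wrist','w1')
E
```

```text
{'clock': 2.65, 'joint_pos': array([ 3.03010787e+01,  5.06165270e-01, -3.22778493e+01, -2.41243403e-02,
       -5.73258009e+01, -1.22683932e+02]), 'qvel': array([ 0.02566024, -0.63949571,  1.08056861,  0.46028635, -1.6942814 ,
       -0.31502722]), 'tau': array([ 5.43333194e-02, -2.69405258e+01,  2.63779128e+01,  6.32080749e+00,
        2.30155718e-01,  1.45730335e-02]), 'tool_pos': array([0.43713967, 0.03346145, 0.17124115]), 'orientation': array([-1.79957768e+02, -1.03381777e-01,  1.77604066e+02]), 'force': array([-0.68895845,  0.24177788,  0.71646385]), 'moment': array([ 0.06351983, -0.15294737,  0.02244416]), 'opening': 0.0007043680837658323}
[[196.25729452 321.02523526]]
[[241.1872154  323.81445407]]
```

View pics/s1z.png

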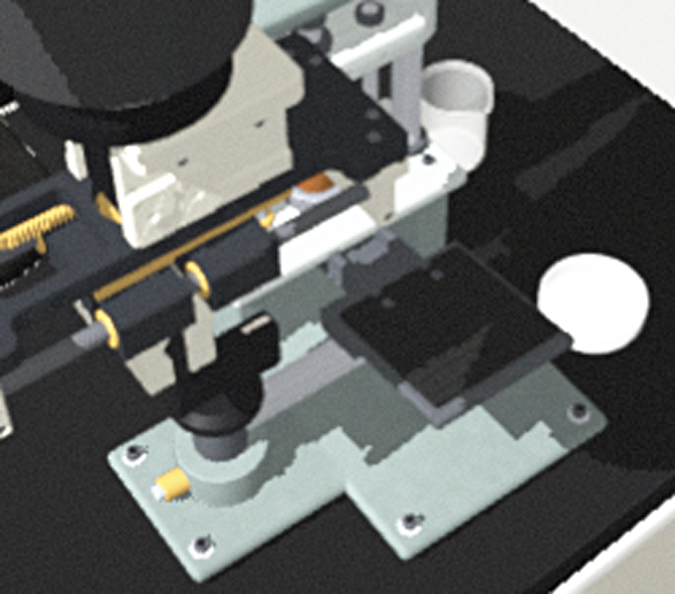

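View pics/w1.png

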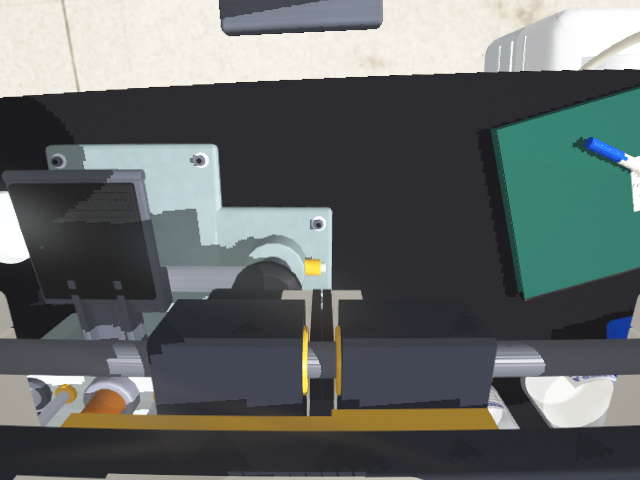

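```bash
python3 - <<'E'
from h import *
o,s=load('s1'); im=cv2.imread('pics/s1.png')
for p in proj(o,s,[o['tool_pos'],o['tool_pos']+[0,.021,0],o['tool_pos']-[0,.021,0],o['tool_pos']+[0,0,.04]]): cv2.circle(im,tuple(np.round(p).astype(int)),1,(0,0,255),-1)
im=im[260:380,190:330]; a=cv2.resize(im,None,fx=4,fy=4,interpolation=cv2.INTER_NEAREST); cv2.imwrite('pics/s1zz.png',a)
o,s=load('w1'); im=cv2.imread('pics/w1.png')
q=proj(o,s,[o['tool_pos'],o['tool_pos']+[0,.021,0],o['tool_pos']-[0,.021,0],o['tool_pos']+[0,0,.04],[.4707,-.0072,.115]]);print(q)
for p in q: cv2.circle(im,tuple(np.round(p).astype(int)),2,(0,0,255),-1)
cv2.imwrite('pics/w1zz.png',cv2.resize(im[200:400,180:440],None,fx=3,fy=3))
E
```

```text
[[317.77874195 307.38622914]
 [366.54964469 305.51086131]
 [269.17438322 309.1678949 ]
 [316.75667005 360.93888295]
 [252.26437634 316.34020244]]
```

View pics/s1zz.png

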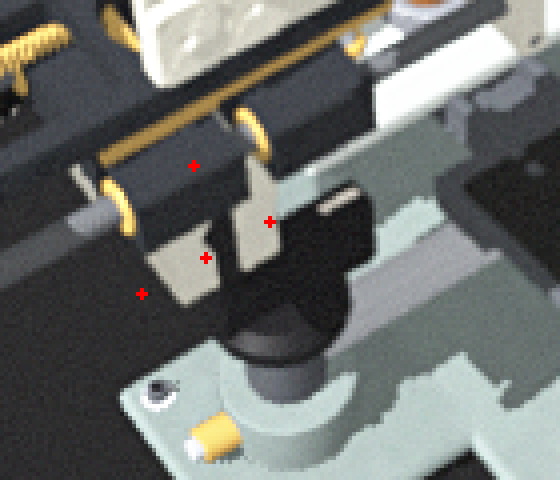

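View pics/w1zz.png

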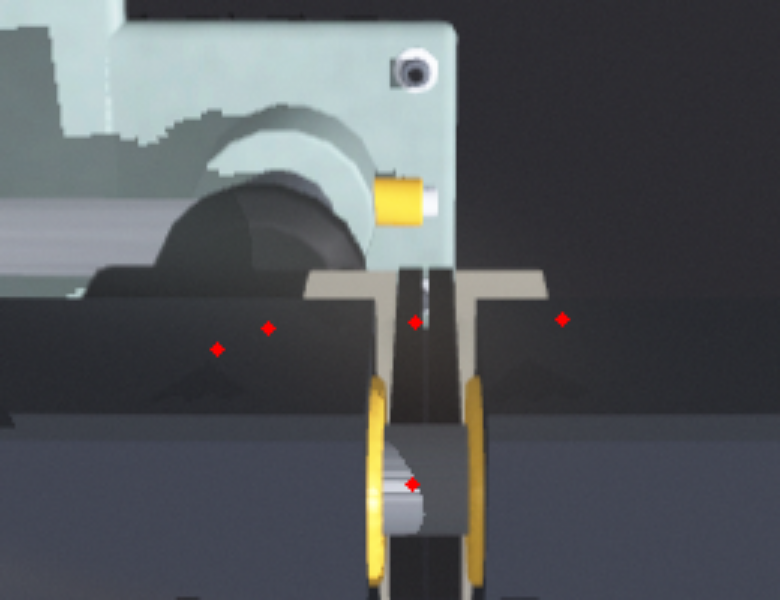

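View pics/t1z.png

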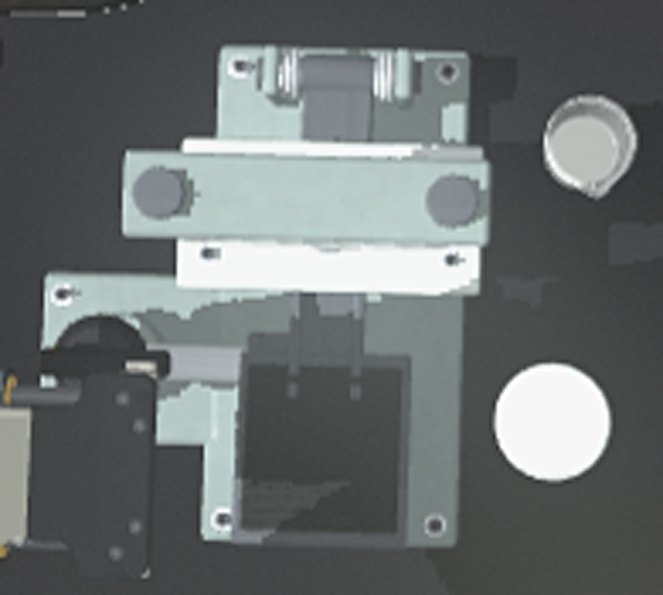

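The wrist and scene views show closed T-shaped fingers over the handle's front left, with the finger tips near scene pixel (241,324) and the handle untouched. I'll turn the tool 90° so the finger's inner edge is well defined (±9.5 mm), then come down in front of the short bar end.

>>> jog_arm(commands=[[0,0,0,6.9],[0,0,0,6.9],[0,0,0,6.9],[0,0,0,6.9],[0,0,0,6.9],[0,0,0,6.9],[0,0,0,6.9],[0,0,0,6.9],[0,0,0,6.9],[0,0,0,6.9]])

```text
clock: 3.63
tool_pos: [0.4381, 0.0337, 0.173]
orientation: [-180.0, 0.0, -113.1]
force: [0.3, -0.4, 0.2]
opening: 0.0005
```

>>> jog_arm(commands=[[0,-2,-6,6.9],[0,-3,-10,7],[0,-3,-10,7.1],[0,-3,-10,0],[0,0,-10,0],[0,0,-10,0],[0,0,-10,0],[0,0,-6,0],[0,0,-4,0],[0,0,0,0]])

```text
clock: 4.47
tool_pos: [0.4376, 0.0225, 0.0962]
orientation: [180.0, -0.0, -92.4]
force: [-0.2, 0.7, -0.1]
opening: 0.0004
```

```bash
python3 - <<'E'
from h import *
o,s=snap('scene','s2'); print(o['tool_pos'],o['orientation'],o['force'],o['joint_pos'])
im=cv2.imread('pics/s2.png'); cv2.imwrite('pics/s2z.png',cv2.resize(im[230:390,180:340],None,fx=3.6,fy=3.6))
o,s=snap('wrist','w2')
E
```

```text
[0.43764228 0.02251034 0.09615303] [ 1.79957629e+02 -2.30663395e-02 -9.24257808e+01] [-0.22254073  0.65086312 -0.05213378] [ 2.88980906e+01  5.89674018e+00 -3.82703987e+01 -3.23648239e-03
 -4.58810480e+01 -3.13216258e+01]
```

View pics/s2z.png

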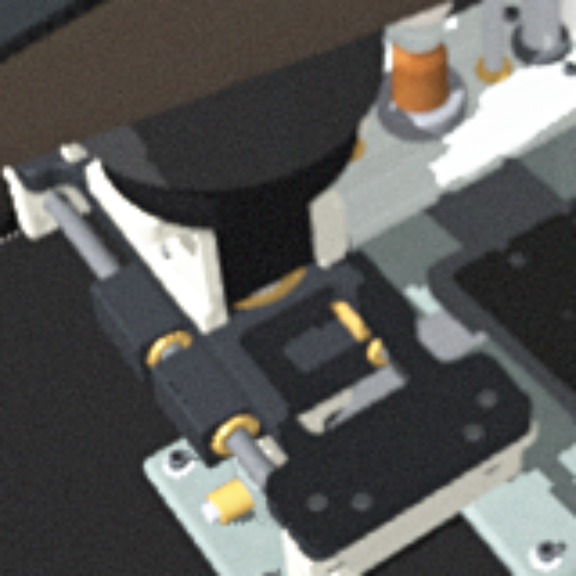

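View pics/w2.png

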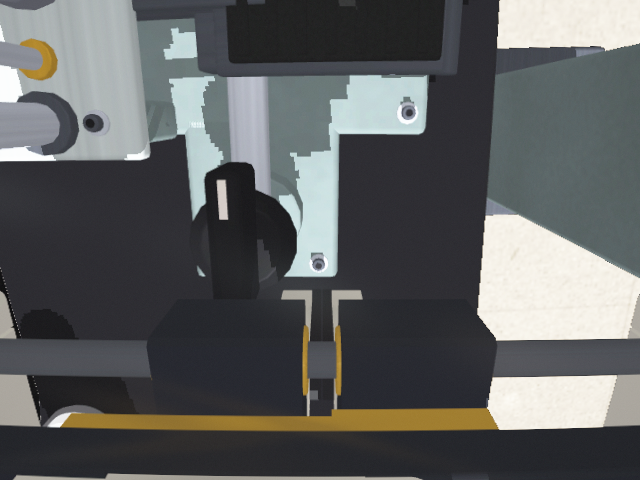

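```bash
python3 - <<'E'
from h import *
o,s=load('w2')
print('disc edges z.088',plane(o,s,[(190,240),(297,240)],.088).round(4))
print('bar edges',plane(o,s,[(206,230),(257,230),(230,164)],.115).round(4),'bar bottom corner?',plane(o,s,[(257,295)],.1))
print('finger flange at z .096',plane(o,s,[(283,290),(362,290),(310,290),(331,290)],.0962).round(4))
print(proj(o,s,[[.4707,-.0072,.115],[.4707+.001,-.0072+.024,.115]]))
E
```

```text
disc edges z.088 [[ 0.4944 -0.0068  0.088 ]
 [ 0.4481 -0.0048  0.088 ]]
bar edges [[ 0.4785 -0.0182  0.115 ]
 [ 0.4602 -0.0174  0.115 ]
 [ 0.4674 -0.0412  0.115 ]] bar bottom corner? [[0.46534273 0.01480224 0.1       ]]
finger flange at z .096 [[0.4548 0.0147 0.0962]
 [0.4212 0.0161 0.0962]
 [0.4433 0.0151 0.0962]
 [0.4344 0.0155 0.0962]]
[[230.93270265 258.04542853]
 [235.19163373 316.85964434]]
```

>>> jog_arm(commands=[[0,-4,0,0],[2,0,0,0],[2,0,0,0],[2,0,0,0],[2,0,0,0],[2,0,0,0],[2,0,0,0],[2,0,0,0],[2,0,0,0],[2,0,0,0]])

```text
clock: 5.4
tool_pos: [0.4517, 0.0181, 0.0956]
orientation: [179.6, -0.1, -92.5]
force: [-21.1, 11.0, 14.7]
opening: 0.0005
```

>>> jog_arm(commands=[[2,0,0,0],[2,0,0,0],[1,0,0,0],[1,0,0,0],[1,0,0,0],[1,0,0,0],[1,0,0,0],[1,0,0,0],[1,0,0,0],[0,0,0,0]])

```text
clock: 6.23
tool_pos: [0.4663, 0.0186, 0.0961]
orientation: [179.9, -0.0, -92.4]
force: [-1.2, 0.1, -0.1]
opening: 0.0005
```

```bash
python3 - <<'E'
from h import *
o,s=snap('wrist','w3');print(o['tool_pos'],o['force'],o['moment'])
E
```

```text
[0.46632721 0.01857929 0.09612207] [-1.22742174  0.13990853 -0.1053827 ] [ 0.40472641  0.38346566 -0.02947857]
```

View pics/w3.png

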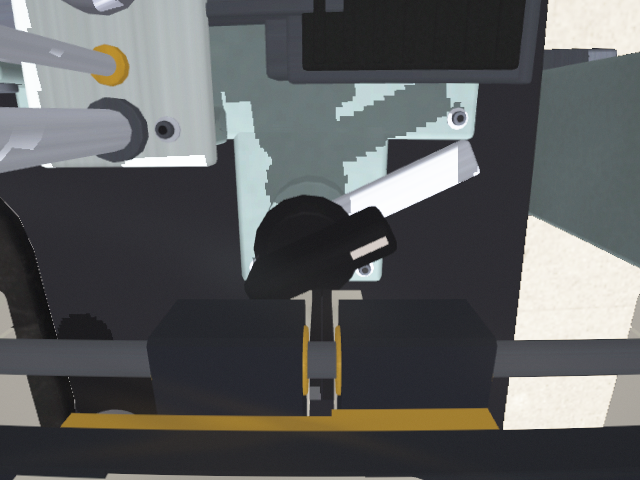

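The handle is now at about 65° with its long end towards the front. I'll push a little further and look again.

>>> jog_arm(commands=[[2,0,0,0],[2,0,0,0],[2,0,0,0],[2,0,0,0],[0,0,0,0],[0,0,0,0],[0,0,0,0],[0,0,0,0],[0,0,0,0],[0,0,0,0]])

```text
clock: 7.12
tool_pos: [0.4748, 0.0186, 0.0966]
orientation: [-180.0, -0.0, -92.4]
force: [-0.8, 0.1, 0.1]
opening: 0.0004
```

```bash
python3 - <<'E'
from h import *
o,s=snap('wrist','w4');print(o['tool_pos'],o['force'],o['moment'])
E
```

```text
[0.47479775 0.01855116 0.09660582] [-0.75072274  0.11979139  0.06715417] [ 0.1287656  -0.06320292  0.01867022]
```

View pics/w4.png

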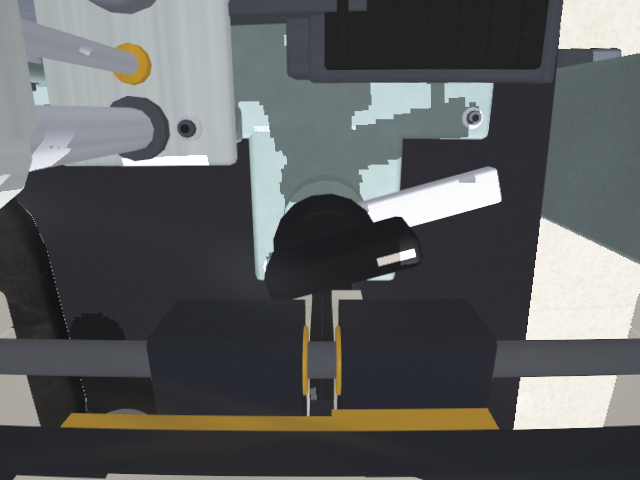

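>>> jog_arm(commands=[[-1,3,0,0],[-2,4,0,0],[-2,5,0,0],[-4,5,0,0],[-4,3,0,0],[0,0,0,0],[0,0,0,0],[0,0,0,0],[0,0,0,0],[0,0,0,0]])

```text
clock: 8.0
tool_pos: [0.4619, 0.0385, 0.0966]
orientation: [-180.0, -0.0, -92.4]
force: [-0.0, 0.1, 0.4]
opening: 0.0006
```

```bash
python3 - <<'E'
from h import *
o,s=snap('wrist','w5');print(o['tool_pos'],o['force'],o['moment'])
E
```

```text
[0.46194246 0.03850143 0.09657639] [-0.00391821  0.10425379  0.39041185] [ 0.07891752 -0.07865383 -0.0206694 ]
```

View pics/w5.png

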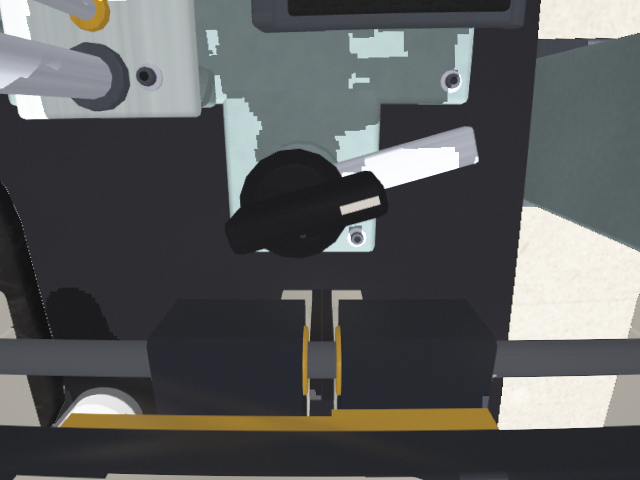

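The handle rests at about 74°, with friction holding the detent short of the end. I'll push the short end in -y with the finger's flat side until it is flush at 90°.

>>> jog_arm(commands=[[6,0,0,0],[7,-3,0,0],[0,-5,0,0],[0,-5,0,0],[0,-5,0,0],[0,-3,0,0],[0,-2,0,0],[0,-2,0,0],[0,-1,0,0],[0,0,0,0]])

```text
clock: 8.88
tool_pos: [0.4751, 0.0131, 0.0967]
orientation: [-180.0, 0.1, -92.4]
force: [0.4, 3.7, 0.3]
opening: 0.0
```

>>> jog_arm(commands=[[0,-1,0,0],[0,-1,0,0],[0,0,0,0],[0,0,0,0],[0,0,0,0],[0,0,0,0],[0,0,0,0],[0,0,0,0],[0,0,0,0],[0,0,0,0]])

```text
clock: 9.72
tool_pos: [0.4752, 0.0127, 0.0968]
orientation: [-179.9, 0.2, -92.4]
force: [-4.0, 14.5, 1.4]
opening: 0.0004
```

```bash
python3 - <<'E'
from h import *
o,s=snap('wrist','w6');print(o['tool_pos'],o['force'],o['moment'])
cv2.imwrite('pics/w6z.png',cv2.resize(cv2.imread('pics/w6.png')[100:320,200:560],None,fx=2.2,fy=2.2))
E
```

```text
[0.47522617 0.01273215 0.09676706] [-3.96268435 14.46184558  1.39759369] [ 5.22578138  1.16175941 -0.04659096]
```

View pics/w6z.png

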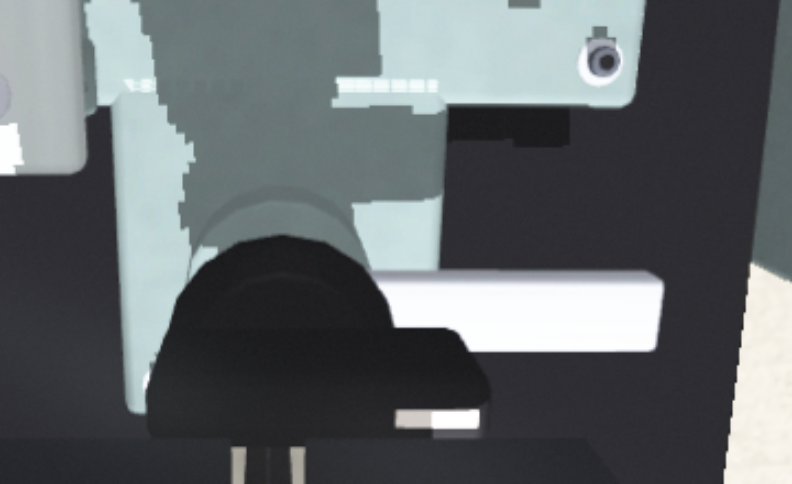

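The free position is confirmed: the tongue and bar are parallel to the press x edges. I'll retreat, turn the tool back so its body lies along y, and move over the tread.

>>> jog_arm(commands=[[0,4,0,0],[0,8,0,0],[-4,8,6,0],[-9,6,10,0],[-9,4,10,0],[-9,0,10,-6.9],[-9,0,10,-6.9],[0,0,10,-6.9],[0,0,2,-6.9],[0,0,0,-6.9]])

```text
clock: 10.6
tool_pos: [0.4348, 0.041, 0.156]
orientation: [-179.9, 0.1, -127.2]
force: [0.0, -0.3, -0.1]
opening: -0.0
```

>>> jog_arm(commands=[[0,0,0,-6.9],[0,0,0,-6.9],[0,0,0,-6.9],[0,-5,0,-6.9],[0,-15,0,-6.9],[0,-20,0,-6.9],[-1,-20,0,-6.9],[-1,-20,0,-7.1],[-1,-20,0,0],[-1,-20,0,0]])

```text
clock: 11.43
tool_pos: [0.4303, -0.0801, 0.155]
orientation: [-180.0, -0.0, 177.7]
force: [0.7, -0.4, -0.1]
opening: 0.0006
```

>>> jog_arm(commands=[[-3,-16,0,0],[0,-15,-4,0],[0,-5,-10,0],[0,0,-12,0],[0,0,-12,0],[0,0,-8,0],[0,0,-5,0],[0,0,-3,0],[0,0,0,0],[0,0,0,0]])

```text
clock: 12.27
tool_pos: [0.4281, -0.1153, 0.1009]
orientation: [-180.0, 0.0, 177.7]
force: [0.3, -0.1, -0.1]
opening: 0.0004
```

```bash
python3 - <<'E'
from h import *
o,s=snap('scene','s7');print(o['tool_pos'],o['force'],o['moment'])
cv2.imwrite('pics/s7z.png',cv2.resize(cv2.imread('pics/s7.png')[160:400,200:440],None,fx=2.5,fy=2.5))
snap('wrist','w7')
E
```

```text
[ 0.42806309 -0.11525626  0.10088848] [ 0.29242797 -0.08697086 -0.07197172] [ 0.05224666 -0.18108648  0.01122996]
```

View pics/s7z.png

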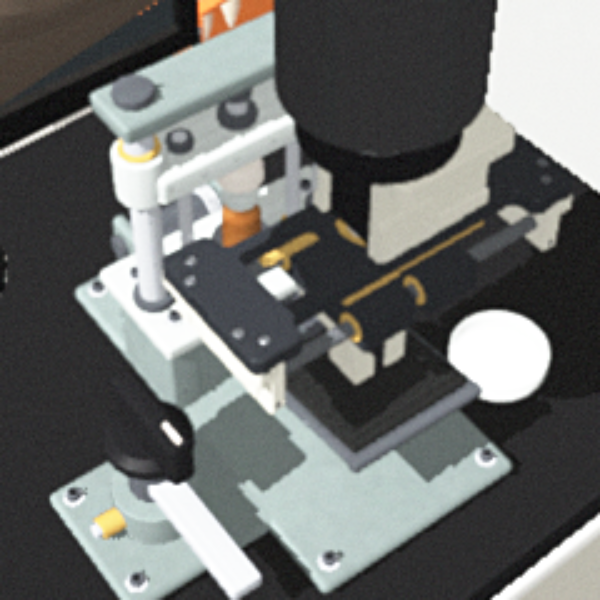

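View pics/w7.png

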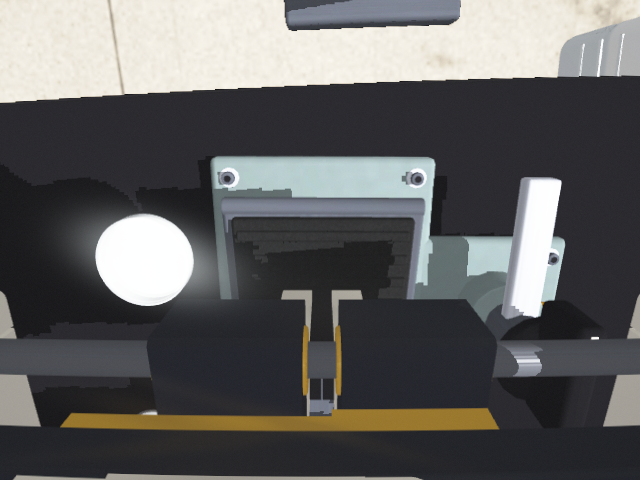

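The tongue and handle are in the free position (wrist pixel (535,240) points to the front), and the fingers are centred on the rubber at (320,295). I'll shift 7 mm right for body clearance to the handle and start down.

>>> jog_arm(commands=[[0,-3,0,0],[0,-4,-1,0],[0,0,-1,0],[0,0,-1,0],[0,0,-1,0],[0,0,-1,0],[0,0,-1,0],[0,0,-1,0],[0,0,-1,0],[0,0,-1,0]])

```text
clock: 13.2
tool_pos: [0.4275, -0.1224, 0.0915]
orientation: [-180.0, -0.0, 177.7]
force: [-2.1, -0.1, 4.6]
opening: 0.0005
```

>>> jog_arm(commands=[[0,0,-1,0],[0,0,-1,0],[0,0,-1,0],[0,0,-1,0],[0,0,-1,0],[0,0,0,0],[0,0,0,0],[0,0,0,0],[0,0,0,0],[0,0,0,0]])

```text
clock: 14.03
tool_pos: [0.4278, -0.1224, 0.0866]
orientation: [-180.0, -0.0, 177.7]
force: [-3.3, -0.5, 4.5]
opening: 0.0004
```

>>> jog_arm(commands=[[0,0,-0.7,0],[0,0,-0.7,0],[0,0,-0.7,0],[0,0,-0.7,0],[0,0,-0.7,0],[0,0,-0.7,0],[0,0,-0.8,0],[0,0,0,0],[0,0,0,0],[0,0,0,0]])

```text
clock: 14.87
tool_pos: [0.4278, -0.1224, 0.0815]
orientation: [-180.0, -0.0, 177.7]
force: [-4.0, -0.7, 4.6]
opening: 0.0006
```

>>> jog_arm(commands=[[0,0,-0.6,0],[0,0,-0.6,0],[0,0,-0.6,0],[0,0,-0.6,0],[0,0,-0.6,0],[0,0,0,0],[0,0,0,0],[0,0,0,0],[0,0,0,0],[0,0,0,0]])

```text
clock: 15.7
tool_pos: [0.4278, -0.1224, 0.0786]
orientation: [-180.0, -0.0, 177.7]
force: [-3.3, -0.4, 3.9]
opening: 0.0006
```

>>> jog_arm(commands=[[0,0,-0.5,0],[0,0,-0.5,0],[0,0,-0.5,0],[0,0,-0.5,0],[0,0,-0.5,0],[0,0,-0.5,0],[0,0,-0.5,0],[0,0,-0.5,0],[0,0,0,0],[0,0,0,0]])

```text
clock: 16.53
tool_pos: [0.4278, -0.1224, 0.0745]
orientation: [-180.0, -0.0, 177.7]
force: [-4.4, 0.1, 5.3]
opening: 0.0001
```

>>> jog_arm(commands=[[0,0,-0.5,0],[0,0,-0.5,0],[0,0,-0.5,0],[0,0,-0.5,0],[0,0,-0.5,0],[0,0,-0.5,0],[0,0,0,0],[0,0,0,0],[0,0,0,0],[0,0,0,0]])

```text
clock: 17.37
tool_pos: [0.4276, -0.1224, 0.0716]
orientation: [-180.0, -0.0, 177.7]
force: [-4.7, 0.3, 7.1]
opening: 0.0005
```

>>> jog_arm(commands=[[0,0,-0.5,0],[0,0,-0.5,0],[0,0,-0.5,0],[0,0,-0.5,0],[0,0,-0.5,0],[0,0,-0.5,0],[0,0,0,0],[0,0,0,0],[0,0,0,0],[0,0,0,0]])

```text
clock: 18.2
tool_pos: [0.4272, -0.1224, 0.0685]
orientation: [-180.0, -0.1, 177.7]
force: [-5.7, 1.4, 7.4]
opening: 0.0006
```

>>> jog_arm(commands=[[0,0,-0.4,0],[0,0,-0.4,0],[0,0,-0.4,0],[0,0,-0.4,0],[0,0,-0.4,0],[0,0,0,0],[0,0,0,0],[0,0,0,0],[0,0,0,0],[0,0,0,0]])

```text
clock: 19.03
tool_pos: [0.4271, -0.1224, 0.0665]
orientation: [-180.0, -0.1, 177.7]
force: [-6.1, 2.0, 8.7]
opening: 0.0004
```

```bash
python3 - <<'E'
from h import *
o,s=snap('scene','s8');print(o['tool_pos'],o['force'],o['moment'])
cv2.imwrite('pics/s8z.png',cv2.resize(cv2.imread('pics/s8.png')[160:360,200:400],None,fx=3,fy=3))
E
```

```text
[ 0.42707381 -0.12240663  0.06650033] [-6.13724749  1.96181643  8.67126018] [0.55125069 2.16499147 0.06885371]
```

View pics/s8z.png

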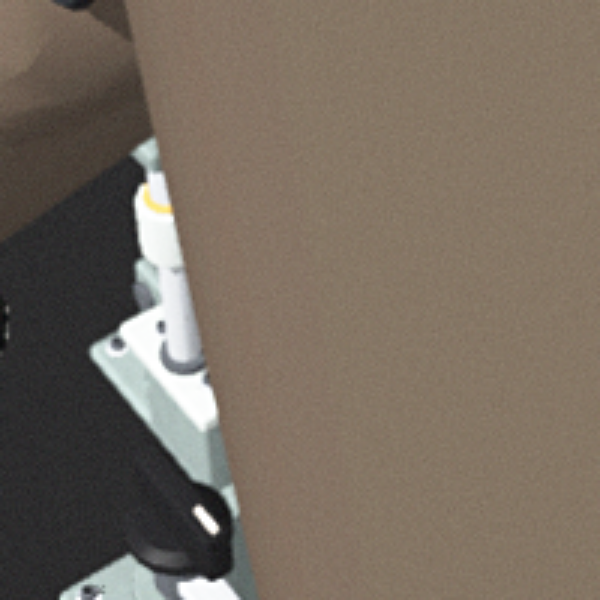

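>>> jog_arm(commands=[[-0.3,0,-0.3,0],[-0.3,0,-0.3,0],[-0.3,0,-0.3,0],[-0.3,0,-0.3,0],[-0.3,0,-0.3,0],[0,0,-0.3,0],[0,0,0,0],[0,0,0,0],[0,0,0,0],[0,0,0,0]])

```text
clock: 19.92
tool_pos: [0.427, -0.1224, 0.0652]
orientation: [-180.0, 0.1, 177.7]
force: [-3.5, 0.4, 8.8]
opening: 0.0002
```

>>> jog_arm(commands=[[0,0,-0.3,0],[0,0,-0.3,0],[0,0,-0.3,0],[0,0,-0.3,0],[0,0,-0.3,0],[0,0,0,0],[0,0,0,0],[0,0,0,0],[0,0,0,0],[0,0,0,0]])

```text
clock: 20.75
tool_pos: [0.4269, -0.1224, 0.0637]
orientation: [180.0, 0.1, 177.7]
force: [-3.4, 0.8, 9.2]
opening: 0.0004
```

>>> jog_arm(commands=[[0,0,-0.3,0],[0,0,-0.3,0],[0,0,-0.3,0],[0,0,-0.3,0],[0,0,-0.3,0],[0,0,0,0],[0,0,0,0],[0,0,0,0],[0,0,0,0],[0,0,0,0]])

```text
clock: 21.58
tool_pos: [0.4268, -0.1224, 0.0627]
orientation: [-180.0, 0.1, 177.7]
force: [-6.4, 1.5, 16.2]
opening: 0.0005
```

>>> jog_arm(commands=[[0,0,-0.3,0],[0,0,-0.3,0],[0,0,-0.3,0],[0,0,-0.3,0],[0,0,0,0],[0,0,0,0],[0,0,0,0],[0,0,0,0],[0,0,0,0],[0,0,0,0]])

```text
clock: 22.42
tool_pos: [0.4268, -0.1225, 0.062]
orientation: [-180.0, 0.1, 177.7]
force: [-9.9, 2.7, 25.1]
opening: 0.0007
```

The firm stop was found at z ≈ 0.063: force went from 9 N to 16 N to 25 N over the last millimetre. That is about 12.5 mm below where the capping force began, as expected. I'll ease it up.

>>> jog_arm(commands=[[0,0,0.5,0],[0,0,0.5,0],[0,0,0.8,0],[0.2,0,1,0],[0.2,0,1,0],[0.2,0,1,0],[0.2,0,1,0],[0.2,0,1,0],[0.2,0,1,0],[0.2,0,1,0]])

```text
clock: 23.25
tool_pos: [0.4275, -0.1224, 0.0694]
orientation: [-180.0, -0.0, 177.7]
force: [-4.1, -0.3, 5.0]
opening: 0.0004
```

>>> jog_arm(commands=[[0,0,1,0],[0,0,1,0],[0,0,1,0],[0,0,1,0],[0,0,1,0],[0,0,1,0],[0,0,1,0],[0,0,1,0],[0,0,1,0],[0,0,1,0]])

```text
clock: 24.08
tool_pos: [0.4286, -0.1224, 0.0797]
orientation: [180.0, 0.1, 177.7]
force: [1.1, -1.6, 4.0]
opening: 0.0002
```

>>> jog_arm(commands=[[0,0,1,0],[0,0,1,0],[0,0,1,0],[0,0,1,0],[0,0,1,0],[0,0,1,0],[0,0,1,0],[0,0,1,0],[0,0,1,0],[0,0,1,0]])

```text
clock: 24.92
tool_pos: [0.4277, -0.1223, 0.0894]
orientation: [180.0, 0.0, 177.7]
force: [2.3, 0.6, 4.4]
opening: 0.0003
```

>>> jog_arm(commands=[[0,0,1,0],[0,0,1,0],[0,0,1,0],[0,0,1,0],[0,0,1,0],[0,0,1,0],[0,0,2,0],[0,0,4,0],[0,0,8,0],[0,0,12,0]])

```text
clock: 25.75
tool_pos: [0.4266, -0.1225, 0.1212]
orientation: [-180.0, -0.2, 177.7]
force: [-0.0, -0.3, 0.3]
opening: 0.0004
```

>>> jog_arm(commands=[[0,0,12,0],[0,6,12,0],[1.6,18,0,0],[1.6,18,0,0],[1.6,18,0,0],[1.6,18,0,0],[1.6,18,0,0],[1.6,18,0,0],[1.6,18,0,0],[1.6,18,0,0]])

```text
clock: 26.58
tool_pos: [0.4403, 0.0284, 0.146]
orientation: [180.0, 0.0, 177.7]
force: [0.5, -0.2, 1.2]
opening: 0.0005
```

>>> jog_arm(commands=[[0,2,0,0],[0,0,-8,0],[0,0,-8,0],[0,0,-8,0],[0,0,-8,0],[0,0,-8,0],[0,0,-6,0],[0,0,-3,0],[0,0,0,0],[0,0,0,0]])

```text
clock: 27.42
tool_pos: [0.4406, 0.0295, 0.0963]
orientation: [-180.0, -0.0, 177.7]
force: [0.3, -0.7, 0.1]
opening: 0.0006
```

```bash
python3 - <<'E'
from h import *
o,s=snap('scene','s9');print(o['tool_pos'],o['force'],o['moment'])
cv2.imwrite('pics/s9z.png',cv2.resize(cv2.imread('pics/s9.png')[150:390,200:440],None,fx=2.5,fy=2.5))
snap('wrist','w9'); snap('top','t9')
cv2.imwrite('pics/t9z.png',cv2.resize(cv2.imread('pics/t9.png')[190:365,205:400],None,fx=3.4,fy=3.4,interpolation=cv2.INTER_CUBIC))
E
```

```text
[0.44058957 0.02947484 0.09627032] [ 0.33722483 -0.65855873  0.13426037] [ 0.04732322 -0.21294396  0.04144006]
```

View pics/s9z.png

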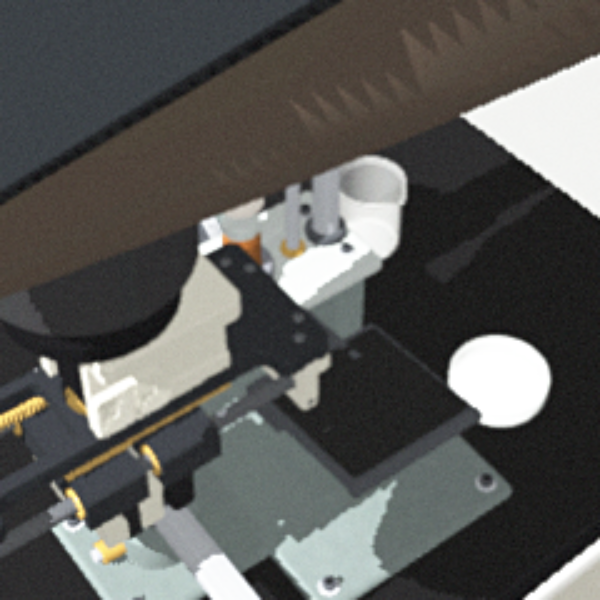

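View pics/w9.png

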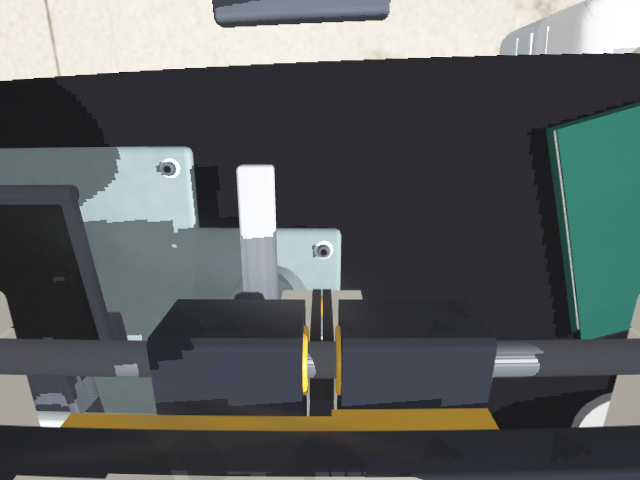

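View pics/t9z.png

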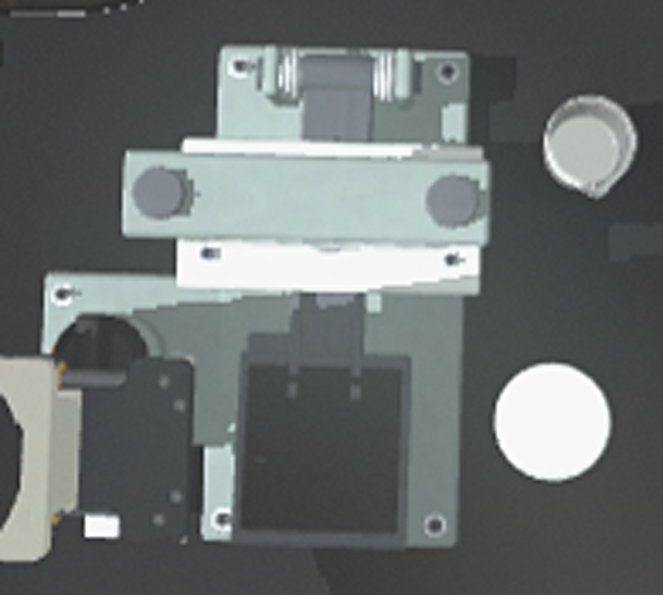

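The treadle is back up and matches the first picture. The beaker (top zoom (590,147)) and dish (552,421) are unmoved. Next I'll turn the handle back by pushing the long end towards -y.

>>> jog_arm(commands=[[5,-3,0,0],[0,-3,0,0],[0,-3,0,0],[0,-2,0,0],[0,-2,0,0],[0,-2,0,0],[0,-2,0,0],[0,-2,0,0],[0,-2,0,0],[0,-2,0,0]])

```text
clock: 28.4
tool_pos: [0.4446, 0.0079, 0.0963]
orientation: [179.8, -0.1, 177.6]
force: [-6.9, 11.8, 5.1]
opening: 0.0006
```

>>> jog_arm(commands=[[0,-2,0,0],[0,-2,0,0],[0,-2,0,0],[0,-2,0,0],[0,-2,0,0],[0,-1,0,0],[0,0,0,0],[0,0,0,0],[0,0,0,0],[0,0,0,0]])

```text
clock: 29.23
tool_pos: [0.4456, -0.0046, 0.0964]
orientation: [-180.0, -0.0, 177.7]
force: [0.2, -1.2, 0.3]
opening: 0.0003
```

```bash
python3 - <<'E'
from h import *
o,s=snap('wrist','w10');print(o['tool_pos'],o['force'],o['moment'])
E
```

```text
[ 0.44555939 -0.00455317  0.09636348] [ 0.22139721 -1.18789986  0.34824134] [ 0.09965789 -0.17357752 -0.02360913]
```

View pics/w10.png

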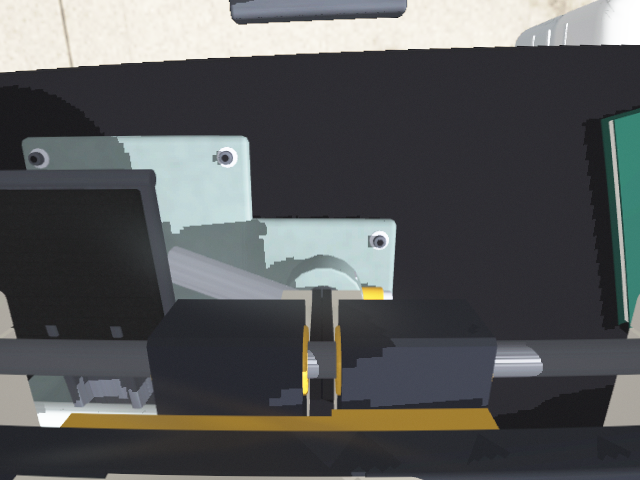

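The tongue is about 67° of the way back. I'll finish by moving to the front of the long end and pushing +x to the end stop.

>>> jog_arm(commands=[[-4,0,0,0],[-4,0,0,0],[0,-6,0,0],[0,-8,0,0],[0,-8,0,0],[0,-6,0,0],[2,0,0,0],[2,0,0,0],[2,0,0,0],[2,0,0,0]])

```text
clock: 30.12
tool_pos: [0.4453, -0.0327, 0.0962]
orientation: [-180.0, -0.1, 177.7]
force: [-3.2, -4.3, 0.9]
opening: 0.0004
```

>>> jog_arm(commands=[[2,0,0,0],[1.5,0,0,0],[1,0,0,0],[1,0,0,0],[1,0,0,0],[0.5,0,0,0],[0,0,0,0],[0,0,0,0],[0,0,0,0],[0,0,0,0]])

```text
clock: 30.95
tool_pos: [0.4505, -0.0345, 0.0961]
orientation: [-179.8, -0.3, 177.7]
force: [-4.4, -11.5, 5.2]
opening: 0.0006
```

```bash
python3 - <<'E'
from h import *
o,s=snap('wrist','w11');print(o['tool_pos'],o['force'],o['moment'])
E
```

```text
[ 0.45045392 -0.03445972  0.09605108] [ -4.39923911 -11.54588444   5.21188353] [-4.38482612  1.39924355 -0.01473826]
```

View pics/w11.png

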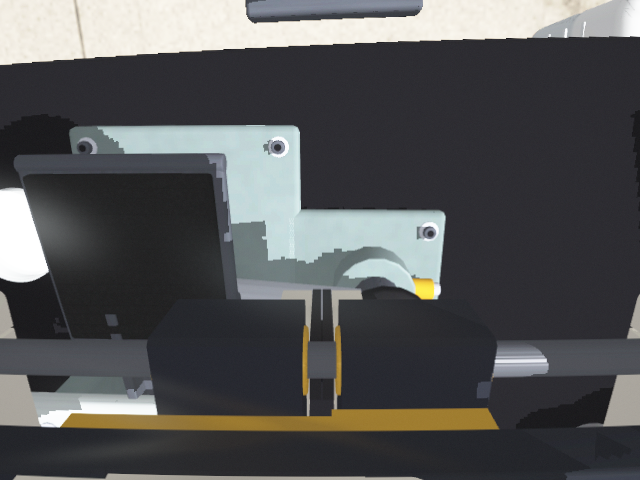

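Contact is on the rounded end of the bar (force mostly in -y), so the finger is too far out. I'll back off, shift 9 mm towards the axis, and push +x again.

>>> jog_arm(commands=[[-4,0,0,0],[-5,0,0,0],[-5,3,0,0],[0,6,0,0],[0,0,0,0],[3,0,0,0],[3,0,0,0],[2,0,0,0],[2,0,0,0],[0,0,0,0]])

```text
clock: 31.83
tool_pos: [0.4491, -0.0234, 0.0963]
orientation: [-180.0, -0.0, 177.7]
force: [0.0, 0.6, 0.4]
opening: 0.0007
```

```bash
python3 - <<'E'
from h import *
o,s=snap('top','t12');print(o['tool_pos'],o['force'],o['moment'])
cv2.imwrite('pics/t12z.png',cv2.resize(cv2.imread('pics/t12.png')[190:365,205:400],None,fx=3.4,fy=3.4,interpolation=cv2.INTER_CUBIC))
o,s=snap('wrist','w12')
cv2.imwrite('pics/w12z.png',cv2.resize(cv2.imread('pics/w12.png')[110:310,50:450],None,fx=2,fy=2,interpolation=cv2.INTER_CUBIC))
E
```

```text
[ 0.44910326 -0.02340095  0.09625571] [0.01936844 0.5969369  0.36389246] [ 0.03248092 -0.1738602  -0.02320144]
```

View pics/t12z.png

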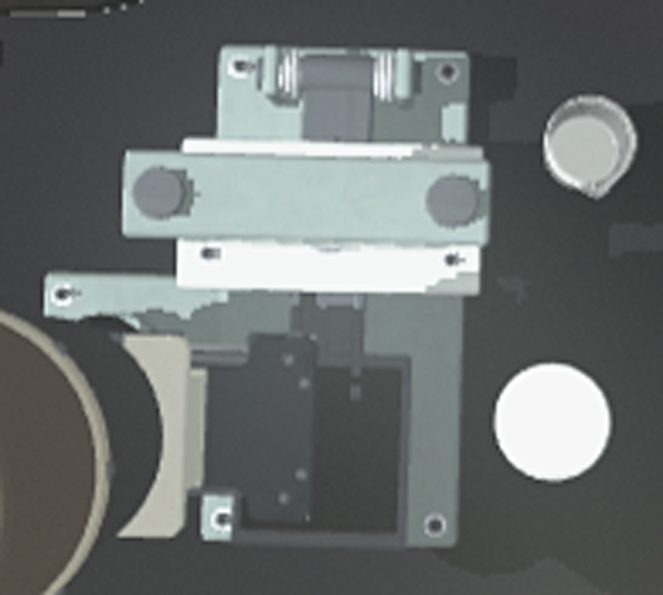

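View pics/w12z.png

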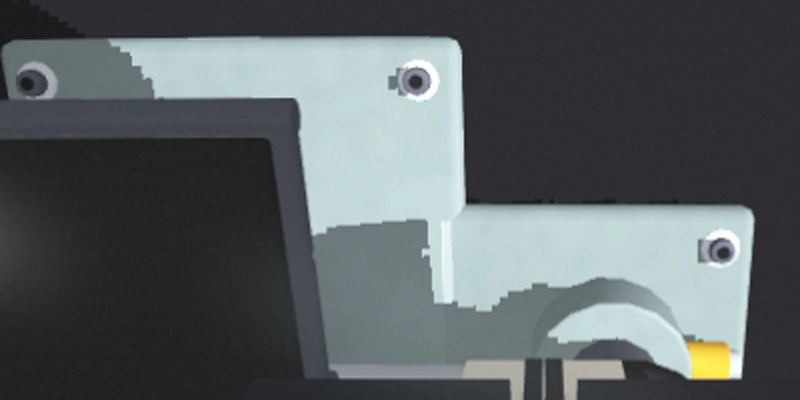

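>>> jog_arm(commands=[[1,0,0,0],[1,0,0,0],[1,0,0,0],[1,0,0,0],[0.5,0,0,0],[0.5,0,0,0],[0,0,0,0],[0,0,0,0],[0,0,0,0],[0,0,0,0]])

```text
clock: 32.77
tool_pos: [0.4529, -0.0236, 0.0962]
orientation: [-180.0, -0.1, 177.7]
force: [-4.5, 0.9, 1.8]
opening: 0.0001
```

>>> jog_arm(commands=[[0.5,0,0,0],[0.5,0,0,0],[0.5,0,0,0],[0,0,0,0],[0,0,0,0],[0,0,0,0],[0,0,0,0],[0,0,0,0],[0,0,0,0],[0,0,0,0]])

```text
clock: 33.6
tool_pos: [0.4531, -0.0238, 0.096]
orientation: [-180.0, -0.2, 177.6]
force: [-10.1, 2.8, 6.6]
opening: 0.0005
```

Firm at x ≈ 0.453, which is where the locked bar face must be. I'll retreat and check.

>>> jog_arm(commands=[[-2,0,0,0],[-5,0,0,0],[-8,0,0,0],[0,0,8,0],[0,0,12,0],[0,0,15,0],[0,10,15,0],[0,20,15,0],[0,25,10,0],[0,25,0,0]])

```text
clock: 34.43
tool_pos: [0.4415, 0.0579, 0.1746]
orientation: [179.9, 0.3, 177.6]
force: [0.8, -0.5, -1.0]
opening: 0.0004
```

>>> jog_arm(commands=[[0,30,0,0],[0,30,0,0],[0,30,0,0],[0,30,0,0],[0,30,0,0],[-5,30,0,0],[-5,25,0,0],[-5,10,0,0],[0,0,0,0],[0,0,0,0]])

```text
clock: 35.27
tool_pos: [0.4248, 0.2718, 0.1717]
orientation: [180.0, 0.0, 177.8]
force: [-0.3, -0.4, -0.4]
opening: 0.0001
```

```bash
python3 - <<'E'
from h import *
o,s=snap('top','t13');print(o['tool_pos'],o['force'],o['clock'])
a=cv2.resize(cv2.imread('pics/t13.png')[190:365,205:400],None,fx=3.4,fy=3.4,interpolation=cv2.INTER_CUBIC);cv2.imwrite('pics/t13z.png',a)
Z=lambda l:[(205+(a-1)/3.4,190+(b-1)/3.4) for a,b in l]
snap('scene','s13')
A=cv2.imread('pics/s0.png' if 0 else 'pics/scene0.png')[170:290,230:350];B=cv2.imread('pics/s13.png')[170:290,230:350]
cv2.imwrite('pics/s13c.png',cv2.resize(np.hstack([A,B]),None,fx=3.3,fy=3.3,interpolation=cv2.INTER_CUBIC))
cv2.imwrite('pics/s13z.png',cv2.resize(cv2.imread('pics/s13.png')[160:400,200:440],None,fx=2.5,fy=2.5))
E
```

```text
[0.42475906 0.27177383 0.1717197 ] [-0.25768452 -0.4124231  -0.39400212] 35.2667
```

View pics/t13z.png

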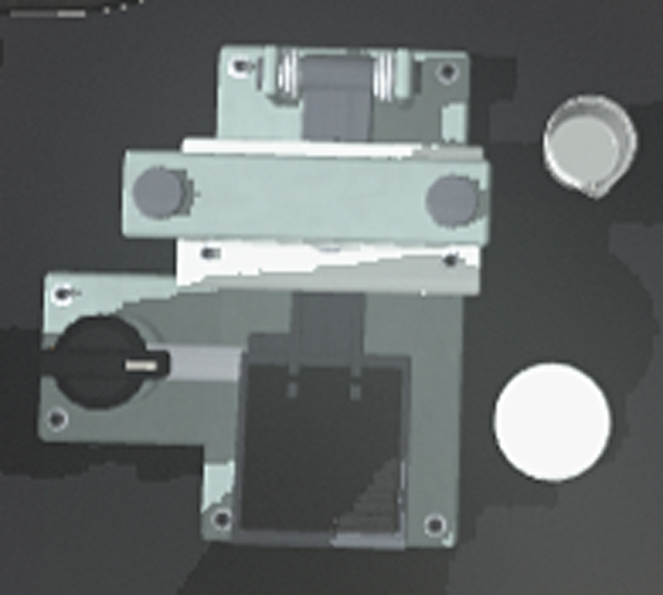

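View pics/s13c.png

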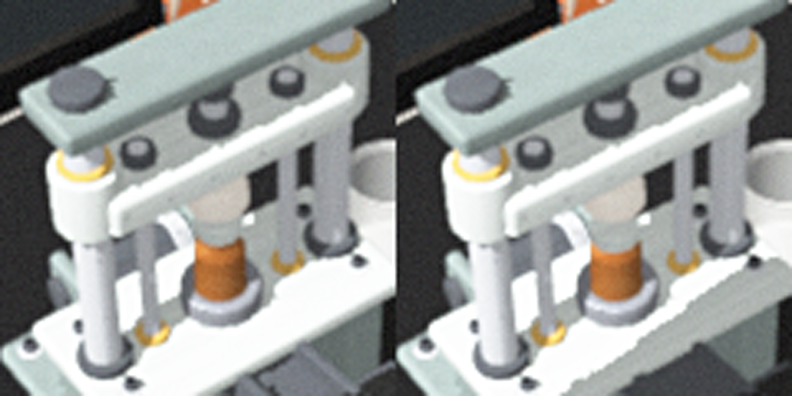

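View pics/s13z.png

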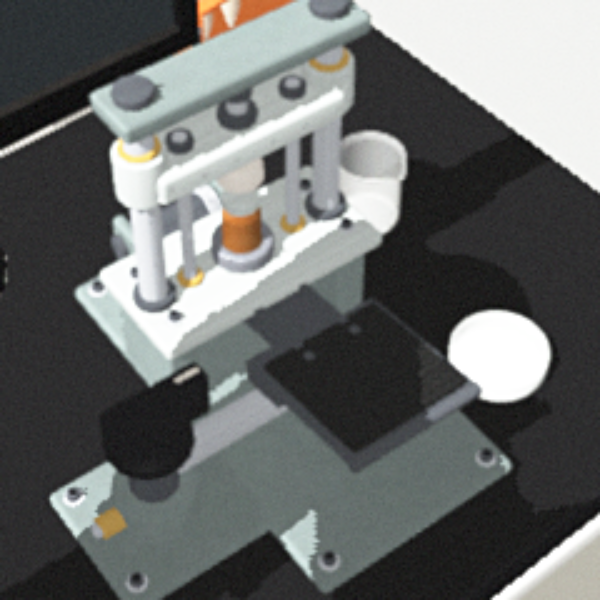

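The handle is back to its original locked pose and the treadle is up. Next, a close-up of the cap before and after.

```bash
python3 - <<'E'
from h import *
A=cv2.imread('pics/scene0.png')[215:275,270:325];B=cv2.imread('pics/s13.png')[215:275,270:325]
cv2.imwrite('pics/s13d.png',cv2.resize(np.hstack([A,B]),None,fx=7,fy=7,interpolation=cv2.INTER_NEAREST))
for I in(A,B): print([tuple(map(int,I[r,25:30].mean(0))) for r in range(0,60,2)])
E
```

```text
[(253, 254, 253), (247, 248, 246), (210, 213, 208), (194, 199, 192), (181, 186, 178), (180, 184, 180), (183, 190, 194), (191, 201, 206), (188, 196, 203), (187, 195, 200), (185, 194, 200), (174, 178, 176), (178, 180, 174), (174, 179, 171), (165, 170, 167), (53, 99, 161), (55, 114, 189), (56, 112, 182), (50, 96, 157), (50, 97, 158), (56, 105, 163), (59, 107, 166), (49, 99, 163), (150, 155, 175), (224, 213, 210), (178, 169, 168), (156, 148, 147), (233, 235, 229), (252, 253, 252), (252, 253, 251)]
[(254, 254, 254), (248, 250, 248), (215, 219, 214), (199, 203, 197), (186, 191, 183), (186, 189, 186), (187, 196, 201), (196, 205, 210), (196, 204, 210), (193, 201, 207), (192, 200, 206), (180, 185, 184), (177, 180, 174), (180, 184, 178), (183, 186, 179), (174, 180, 176), (60, 118, 196), (56, 113, 186), (52, 100, 162), (52, 101, 163), (57, 107, 169), (59, 110, 168), (53, 104, 167), (156, 162, 181), (228, 219, 214), (182, 174, 171), (163, 154, 152), (237, 239, 235), (253, 254, 253), (253, 254, 253)]
```

View pics/s13d.png

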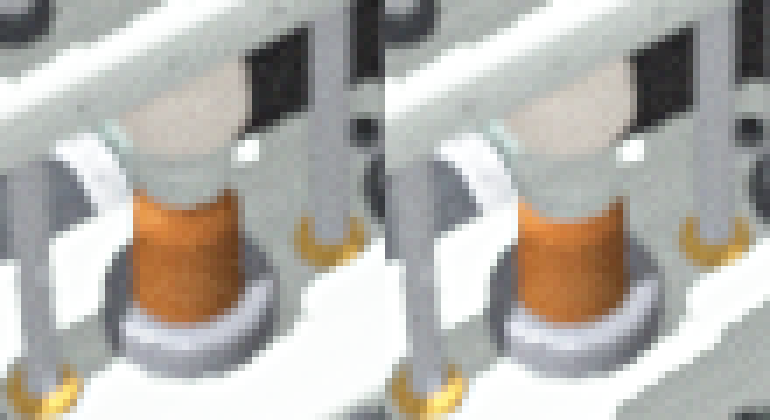

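```bash
python3 - <<'E'
from h import *
o,s=load('s13')
p=proj(o,s,[[.53,-.1217,.128],[.53,-.1217,.133]]);print(p,p[0]-p[1])
A=cv2.imread('pics/scene0.png').astype(float);B=cv2.imread('pics/s13.png').astype(float)
for I in(A,B):
  out=[]
  for c in range(291,303):
    h=(I[225:262,c,2]-I[225:262,c,0]); k=np.where(h>60)[0][0]; b0,b1=h[k-1],h[k]
    # subpixel 50% crossing at 55
    out.append(round(225+k-1+(55-b0)/(b1-b0),2))
  print(out,np.mean(out))
E
```

```text
[[301.03499991 243.93200216]
 [300.95819686 241.3913253 ]] [0.07680306 2.54067686]
[np.float64(242.78), np.float64(243.32), np.float64(243.76), np.float64(244.04), np.float64(244.2), np.float64(244.37), np.float64(244.29), np.float64(243.91), np.float64(243.85), np.float64(243.53), np.float64(242.83), np.float64(242.16)] 243.58666666666667
[np.float64(244.67), np.float64(245.39), np.float64(245.71), np.float64(245.97), np.float64(246.13), np.float64(246.16), np.float64(246.05), np.float64(245.75), np.float64(245.52), np.float64(245.32), np.float64(244.78), np.float64(244.12)] 245.46416666666667
```

```bash
python3 - <<'E'
from h import *
A=cv2.imread('pics/scene0.png').astype(int);B=cv2.imread('pics/s13.png').astype(int)
o2,s2=load('s7'); C=cv2.imread('pics/s7.png').astype(int)
for I in(A,C,B):
  print('R-B',[int((I[r,294:300,2]-I[r,294:300,0]).mean()) for r in range(232,264)])
  print('G  ',[int(I[r,294:300,1].mean()) for r in range(220,264)])
E
python3 - <<'E'
import sys; sys.path.insert(0,'.')
import os; os.chdir('.')
from h import *
o,s=load('s13')
# candidates: cap rim front point toward camera; heights
c=cam(o,s)[1]; v=np.array([.5407,-.1215]); d=(c[:2]-v); d/=np.linalg.norm(d)
for z in(.088,.093,.098,.12,.125,.13,.133,.138): print(z,proj(o,s,[[*(v+d*.0108),z],[*(v+d*.0112),z]]).round(2))
E
```

```text
R-B [14, 13, 13, 14, 12, 3, -3, -3, -2, -3, -4, 2, 45, 110, 130, 135, 134, 127, 115, 109, 110, 110, 109, 110, 110, 109, 112, 116, 99, 26, -16, -14]
G   [204, 199, 192, 185, 181, 184, 188, 188, 194, 201, 200, 197, 196, 195, 195, 194, 190, 179, 173, 180, 185, 178, 177, 171, 136, 102, 114, 117, 115, 113, 101, 98, 98, 99, 107, 105, 104, 109, 103, 101, 109, 155, 201, 215]
R-B [13, 15, 13, 15, 13, 3, -2, -3, -3, -3, -5, 2, 46, 113, 133, 138, 137, 131, 118, 113, 114, 116, 109, 86, 45, 5, -10, -11, -9, -6, -5, -5]
G   [211, 206, 198, 192, 188, 189, 191, 196, 200, 204, 206, 204, 202, 200, 200, 201, 195, 186, 179, 185, 188, 183, 183, 176, 140, 106, 117, 121, 124, 115, 105, 101, 100, 101, 108, 102, 91, 77, 71, 74, 64, 57, 53, 50]
R-B [14, 14, 15, 14, 12, 4, -2, -2, -2, -2, -3, -4, -5, 1, 58, 138, 140, 132, 117, 113, 114, 114, 113, 114, 113, 112, 115, 116, 100, 26, -16, -13]
G   [209, 205, 200, 192, 187, 189, 191, 194, 200, 206, 205, 205, 203, 201, 201, 200, 196, 186, 178, 180, 180, 184, 188, 185, 180, 181, 155, 120, 120, 115, 107, 101, 102, 102, 108, 109, 110, 112, 109, 105, 114, 162, 206, 220]
0.088 [[297.21 264.8 ]
 [297.22 265.  ]]
0.093 [[297.12 262.43]
 [297.13 262.63]]
0.098 [[297.03 260.04]
 [297.03 260.24]]
0.12 [[296.61 249.28]
 [296.62 249.48]]
0.125 [[296.52 246.77]
 [296.52 246.98]]
0.13 [[296.42 244.24]
 [296.43 244.45]]
0.133 [[296.36 242.72]
 [296.37 242.92]]
0.138 [[296.26 240.15]
 [296.27 240.36]]
```

```bash
python3 - <<'E'
from h import *
o=get_obs(); print(o['clock'],o['force'],o['tool_pos'])
print(close_job())
E
```

```text
35.3667 [-0.41802939  0.7759338   0.49399499] [0.42503828 0.27088881 0.17165505]
the job is handed in; nothing more can be done
None
```

I unlocked the press, pressed the cap on, eased the treadle back up and relocked the handle. The job was handed in at 35.4 s of robot time. One check on how far the cap moved fell short of the nominal 5 mm.

**What I did:**
- **Unlock:** I turned the handle to free by pushing the bar with closed fingers, because gripping and turning it would have swung the gripper body into the press head. It stopped at about 74°, so I pushed it the rest of the way to its end.
- **Press:** The treadle took about 4–5 N while free and 5–9 N while the cap went on. It then came up solid about 31 mm down, and I stopped at 25 N.
- **Release and relock:** I eased the treadle up at about 12 mm/s with the fingers on it. Relocking took a second try, because the first push landed on the rounded end of the bar. It ended firm against the locked stop.

**Last checks:**
- **Agreed:** The handle, tongue and treadle match the first pictures. The beaker and dish have not moved, and the vial stands in its nest. The robot is clear of the press.
- **Did not fully agree:** The cap's rim moved 1.9 pixels in the scene picture, where 5 mm should show about 2.5, so the picture suggests roughly 3.7 mm. The rim now meets the vial's shoulder. The force-to-stop distance of about 12–13 mm at the tread matches a full 5 mm push. I took the firm stop as deciding it and did not press again.

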